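# Refit the light cover of a tube reader

## Robot

A 7-joint arm with a two-finger parallel gripper is mounted at the origin on the work surface. World frame = base frame: x ahead of the robot, y to its left, z up, the work surface at z = 0. Lengths are in m, angles in rad, forces in N, time in s.
With the tool pointing down it reaches from about 0.4 to 0.85 m from the base axis. Payload 10.4 kg.
Tool frame: the origin (TCP) lies on the mounting face of the last link; the fingertips stand r.tips_ahead ahead of it and the grasp point (between the pads) lies 164 mm ahead of it (r.tips_ahead is the distance from the TCP to the fingertips, in m); z points along the fingers, y is the line along which they close (so a half turn about z gives the same grasp; the last joint's range is limited). The gripper opens to 87 mm and grips with 3 to 60 N. Pads are 19 mm wide; open, the fingers measure 117 mm over their backs; the gripper's body (75 mm by 190 mm) begins 51 mm behind the grasp point.
Start: joints at [-0.023, 0.332, -0.065, 1.46, 0.022, 1.35, -0.088], TCP at [0.625, 0, 0.405] pointing down, gripper open.
Joint ranges: [-2.6, 2.6], [-0.5, 2.12], [-1.47, 1.34], [0.16, 2.42], [-1.27, 4.41], [0.06, 2.06], [-2.6, 2.6]. Speed limits (rad/s): [2.22, 2.22, 2.79, 2.79, 3.14, 3.14, 3.14].

## Interface

Orientations are given as a unit quaternion [x, y, z, w].
In Python, from bench import telemetry, imaging, job, r gives the robot as it stands.
- The arm moves only by the tool move_arm, never from a script. Its argument "steps" is a list of rows, each an object of numbers: "dx", "dy", "dz": the shift along the tool's x, y, z in cm; "spin": the turn about the tool's z in rad. In form: [{"dx": .., "dy": .., "dz": .., "spin": ..}, ...]. A call has 1 to 12 rows; each row shifts and turns the commanded pose from where the row before left it, along the tool's axes as they then stand; what a row does not reach is not made up. A row lasts 1/10 s, in which the tool goes at most 50 mm and 8.59 degrees, less where a joint would pass 70% of its speed; a pose out of reach is approached as far as the arm can. A call with a gripper value outside its range is refused whole. "claw" is the finger opening in cm, from 0 to 8.7, set as the call begins (left out, the last holds). The fingers move at their own pace and stop on an object; "squeeze" is the grip in N (left out, the last holds). Time passes only in rows, so rows that do not move let the fingers close. It gives the time, the measured TCP pose, the force, the opening and the grip force at its end, in the units of the state.
- telemetry.read_state(): the state, without advancing time (a new reading comes with each control period).
- imaging.camera(name): name is "scene" or "side" or "wrist"; returns a dict with "img" (480x640x3 uint8, red, green, blue), "camera_matrix" (3x3 intrinsics, pixels), "R" (3x3) and "t" (3): a world point X has camera coordinates R X + t. Camera axes: x right, y down, z forward; pixel columns grow to the right and rows downward; lengths in m; the calibration is good to about 2 mm. A picture is of the moment at which its call begins. There is no depth.
- job.close_job(): hands the job in; it is judged then, once.
The state is a dict: "time": time; "joint_positions": joint angles; "joint_vel": joint speeds; "joint_torque": joint torques, N m; "ee_pos": TCP position; "eef_rot": TCP orientation; "ft_force": force on the tool from outside, world axes, zero at the start; "torque": the same for the moment, N m; "width": finger opening in m; "grip_force": force on a finger pad.
Only numpy, scipy, OpenCV 4.12 (cv2) and the standard library are available. Lean on these libraries where they do the work, as an engineer would, in place of code of your own. Each camera call takes 0.05 s, during which the arm holds its last target. There are 200 camera calls.

## Task

The tube reader is loaded and its light cover lies beside it on the bench. Put the cover back on: hook the lip at its lower end under the ledge at the low end of the reader's open sample bay, then swing the top edge down and press it until the roller catch snaps and the cover lies fully shut. Leave the cover shut and leave the racks, marker and bottle where they are.

Things in the scene. Friction and masses are not known exactly. Their poses are not given: they have to be found in the camera images.
- reader: Tube reader: white wedge-shaped bench instrument, 230 mm deep (x), 190 mm wide (y), fixed, its low end away from the robot. Its top, the deck, rises 15 degrees along its +x, from 62 mm high at the low end to about 120 mm at the high end with the screen. The open sample bay in the deck is a rectangle, 110 mm long up the slope and 92 mm wide. Origin: centre of its underside.
- ledge (a point): Middle of the bay opening's lower edge, on the deck's surface. Axes: x up the slope in the deck, y across, z out of the deck. The opening spans x 0 to 110, y -46 to 46 mm. The strip of deck at x < 0 is the ledge: 6 mm thick, hollow for 22 mm behind its edge. The bay is 48 mm deep, clear from x = 0 to 44 mm; farther up are capped tubes, tops 18 mm below the deck.
- bay_top (a point): Middle of the bay opening's upper edge, 110 mm up the slope from the ledge point, same axes. This edge has a 5 mm bevel. Here a sprung steel roller (8 mm thick, 20 mm long in y, its axis 4.5 mm below the deck) stands 6 mm into the opening.
- catch (a joint): The sprung roller's retreat up the slope, m, 0 when free. As the cover is swung down the roller meets its bead with the top edge about 12 mm open, snaps over it at about 6 mm, and then pulls the cover shut and holds it (reads about 0.001). It takes 4 to 8 N down near the top edge; the cover's own weight does not shut it.
- cover_grip (a point): Light cover, a loose grey moulding of about 0.16 kg lying outside up on the bench: centre of its grip rib, 29 mm above its foot. Axes: x from the lip end to the top edge, y across, z out of its outer face (up). Rib: 14 mm thick (x), 50 mm long (y), 26 mm high on the plate. Shut, this point is at x 68 to 71, y about 0, z 17 mm from the ledge point, axes parallel.
- cover_lip (a point): Outer edge of the cover's lip, mid-width, on its upper face; 80 mm to -x and 25 mm below cover_grip in the cover's axes (shared). The lip, 4 mm thick and 80 mm wide, sticks out 12 mm past the lower end of plate and skirt, its upper face 8 mm below the plate's underside. Shut: x -12 to -9, z -8 mm from the ledge point.
- cover_top (a point): Middle of the cover's top edge, on the plate's underside; 54 mm to +x and 17 mm below cover_grip (axes shared). Plate: 122 mm (x) by 102 mm, 4 mm thick, its lower end 68 mm to -x of cover_grip. Skirt under it: 12 mm deep, 84 mm wide, from the lower end for 104 mm, with the catch's bead standing 3 mm out at its upper end. Shut, the plate's underside lies on the deck, this point at z = 0.
- rack_a: Bystander: yellow tube rack, 73 x 157 x 40 mm, tubes standing to 81 mm; origin at the centre of its underside.
- rack_b: Bystander: orange tube rack, 73 x 136 x 40 mm, tubes standing to 81 mm; origin at the centre of its underside.
- marker: Bystander: white marker pen with a black cap, lying on the bench, 130 mm long along its x, 14 mm thick; origin at its middle on the bench.
- sanitiser: Bystander: upright bottle, 64 mm diameter, 170 mm high; origin at the centre of its underside.
Mind the look-alikes: they are no part of the job. What is meant by the part that bears cover_grip is not red, and is the larger of those in its own colour.

How it is judged:
By the outcome, as a careful person would: the job done as asked, in the order asked, and still so for the second after the job is handed in, with the robot touching nothing.
It also fails if it takes over 51 s, if anything falls off the work surface, if the arm or the gripper's body presses on something with over 40 N, if the wrist force passes 120 N, or if a joint passes its speed limit or range.

## Working session

There is one attempt and no reset: what is moved stays moved. The work goes in short steps, Python scripts to look and compute and a tool call to move; the robot and the scene stay as the last step left them, time stands still between calls to the robot, and variables do not carry over. Pictures are saved under pics/ and viewed, at most 10 in all, crops included, and the job is handed in when it is done.

Besides the shell and the picture viewer there is one more tool, called after "Request:" in YAML: its name, and indented under it one key for each argument. move_arm: Moves the arm, as the interface text tells. Its arguments: {"type":"object","properties":{"steps":{"type":"array","items":{"type":"object","properties":{"dx":{"type":"number"},"dy":{"type":"number"},"dz":{"type":"number"},"spin":{"type":"number"}}}},"claw":{"type":"number"},"squeeze":{"type":"number"}},"required":["steps"]}

```bash
ls; mkdir -p pics; python3 - <<'E'
from bench import telemetry, imaging, job, r
import cv2, numpy as np
s=telemetry.read_state(); print({k:np.round(v,3).tolist() for k,v in s.items()}, r.tips_ahead)
for n in ("scene","side"):
    c=imaging.camera(n); cv2.imwrite(f"pics/{n}0.png",c["img"][:,:,::-1]); np.savez(f"{n}0.npz",**c)
    print(n,np.round(c["camera_matrix"],1).tolist(),np.round(c["R"],3).tolist(),np.round(c["t"],3).tolist())
E
```

```text
pics
{'time': 0.0, 'joint_positions': [-0.023, 0.333, -0.065, 1.461, 0.022, 1.35, -0.089], 'joint_vel': [0.001, 0.0, 0.002, -0.0, 0.0, 0.0, -0.001], 'joint_torque': [-0.0, -62.325, 0.024, -38.989, -0.061, 0.04, 0.0], 'ee_pos': [0.625, 0.0, 0.404], 'eef_rot': [0.707, 0.707, -0.001, -0.001], 'ft_force': [0.073, 0.317, 0.364], 'torque': [-0.002, 0.047, 0.03], 'grip_force': 0.0, 'width': 0.087} 0.1822
scene [[517.1, 0.0, 315.8], [0.0, 517.1, 238.1], [0.0, 0.0, 1.0]] [[0.611, 0.792, 0.015], [0.623, -0.468, -0.627], [-0.489, 0.392, -0.779]] [-0.36, -0.318, 1.615]
side [[567.8, 0.0, 325.1], [0.0, 567.8, 247.0], [0.0, 0.0, 1.0]] [[0.937, -0.349, -0.014], [-0.212, -0.537, -0.817], [0.277, 0.768, -0.577]] [-0.564, 0.203, 1.356]
```

View pics/scene0.png

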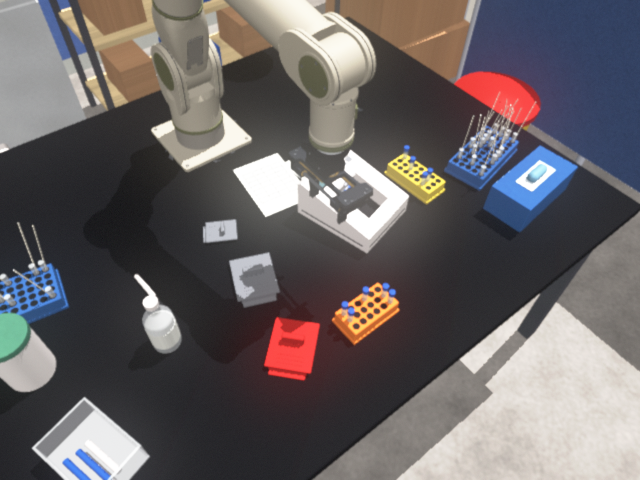

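View pics/side0.png

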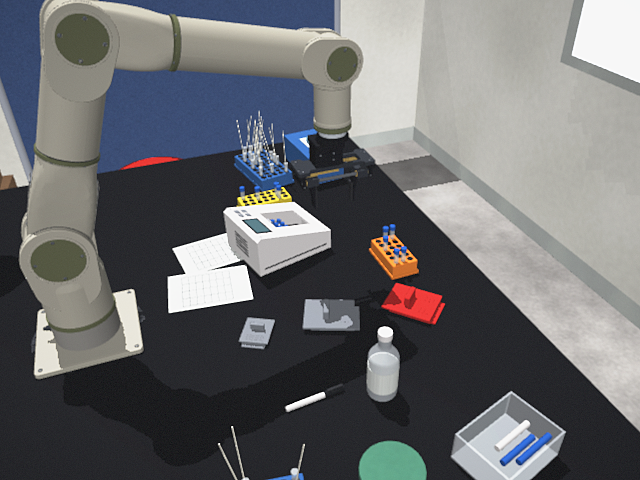

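The scene view shows the reader at about (350,205), screen end toward the robot. The larger grey cover is at (255,280), with a small grey decoy at (220,231) and a red one at (293,348). In the side view the cover is at (331,315) and the reader at (278,237). I'll enlarge both.

```bash
python3 - <<'E'
import cv2, numpy as np
a=cv2.imread("pics/scene0.png"); b=cv2.imread("pics/side0.png")
f=lambda i,x,y,w,h:cv2.resize(i[y:y+h,x:x+w],(400,300),interpolation=cv2.INTER_CUBIC)
m=np.vstack([np.hstack([f(a,215,240,80,60*1),f(b,292,282,80,60)]),np.hstack([f(a,290,145,120,90+15)[:, :],f(b,215,195,120,90)])])
cv2.imwrite("pics/crop1.png",m)
E
```

```text
(no output)
```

View pics/crop1.png

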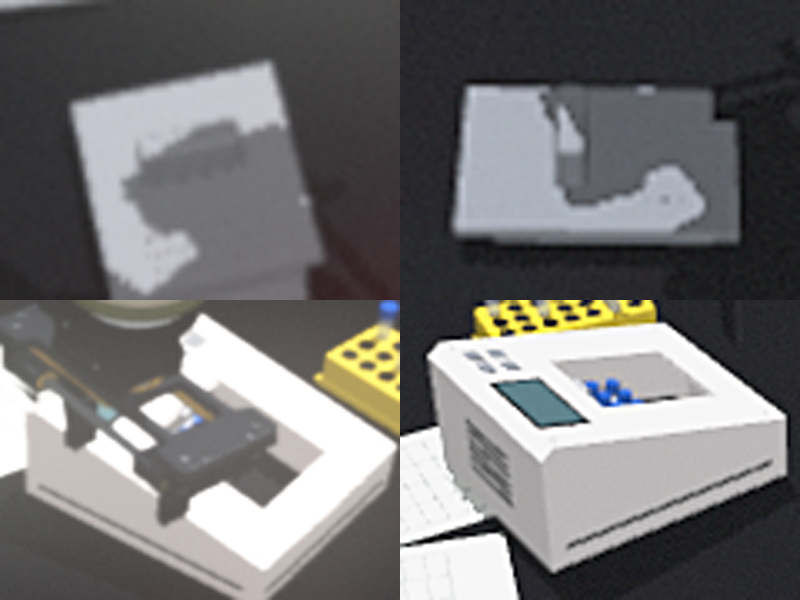

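```bash
cat > h.py <<'E'
import numpy as np
def ray(c,uv):
    d=np.linalg.inv(c["camera_matrix"])@[uv[0],uv[1],1]; R=c["R"]; return -R.T@c["t"], R.T@d
def hit(c,uv,p,n=(0,0,1)):
    o,d=ray(c,uv); n=np.array(n); return o+d*(n@(np.array(p)-o))/(n@d)
def proj(c,X):
    q=c["camera_matrix"]@(c["R"]@np.array(X)+c["t"]); return q[:2]/q[2]
def tri(c1,u1,c2,u2):
    (a,d),(b,e)=ray(c1,u1),ray(c2,u2); s=np.linalg.lstsq(np.c_[d,-e],b-a,rcond=None)[0]
    return (a+d*s[0]+b+e*s[1])/2, np.linalg.norm(a+d*s[0]-b-e*s[1])
E
python3 - <<'E'
from h import *
np.set_printoptions(precision=4,suppress=True)
S=dict(np.load("scene0.npz"));D=dict(np.load("side0.npz"))
s1=lambda u,v:(215+u/5,240+v/5); d1=lambda u,v:(292+(u-400)/5,282+v/5)
s2=lambda u,v:(290+u*.3,145+(v-300)*.35); d2=lambda u,v:(215+(u-400)*.3,195+(v-300)*.3)
for k,p in dict(A=s1(72,102),B=s1(272,62),C=s1(325,262)).items(): print("scene cover",k,hit(S,p,[0,0,.016]))
for k,p in dict(A=d1(455,235),B=d1(467,87),C=d1(716,88),L2=d1(738,122),D=d1(740,240)).items(): print("side cover",k,hit(D,p,[0,0,.016]))
for k,p,q in (("far",s2(395,450),d2(668,322)),("near",s2(262,570),d2(787,415))): print("low",k,hit(S,p,[0,0,.062]),hit(D,q,[0,0,.062]),tri(S,p,D,q))
lo=np.mean([hit(D,d2(668,322),[0,0,.062]),hit(D,d2(787,415),[0,0,.062])],0)
b1=hit(D,d2(787,478),[0,0,0]);b2=hit(D,d2(555,572),[0,0,0]);print("base",b1,b2)
e=b2-b1;e/=np.linalg.norm(e); n=np.cos(np.radians(15))*np.array([0,0,1])-np.sin(np.radians(15))*e
for k,q in dict(hi_f=(555,362),lo_f=(668,350),lo_n=(715,392),hi_n=(605,405)).items(): print("bay",k,hit(D,d2(*q),lo,n))
print("bay lo_f scene",hit(S,s2(325,455),lo,n), "yaw base",np.degrees(np.arctan2(e[1],e[0])))
E
```

```text
scene cover A [ 0.4764 -0.1861  0.016 ]
scene cover B [ 0.5158 -0.0918  0.016 ]
scene cover C [ 0.6305 -0.1396  0.016 ]
side cover A [ 0.4747 -0.1925  0.016 ]
side cover B [ 0.5142 -0.0938  0.016 ]
side cover C [ 0.6296 -0.1397  0.016 ]
side cover L2 [ 0.6297 -0.1672  0.016 ]
side cover D [ 0.5977 -0.244   0.016 ]
low far [0.6171 0.2904 0.062 ] [0.6164 0.2954 0.062 ] (array([0.6162, 0.2917, 0.0627]), np.float64(0.0031339348770193765))
low near [0.6612 0.1102 0.062 ] [0.6622 0.1127 0.062 ] (array([0.6615, 0.1099, 0.0634]), np.float64(0.0010952725415375232))
base [0.6602 0.109  0.    ] [0.4403 0.0557 0.    ]
bay hi_f [0.4889 0.2047 0.1011]
bay lo_f [0.5972 0.235  0.071 ]
bay lo_n [0.6127 0.1539 0.0721]
bay hi_n [0.5095 0.1262 0.1007]
bay lo_f scene [0.5943 0.2339 0.0718] yaw base -166.3725079298152
```

The cover grip is near (0.545,-0.161) with x-axis yaw about 158°. The reader's ledge point is near (0.605,0.195,0.072) with yaw about 194°. I'll go above the cover, with the fingers closing along the rib's length so the cover can pivot in the pads.

Request:
move_arm:
  steps:
    - {"dx": -4,"dy": -2}
    - {"dx": -4,"dy": -2}
    - {"dx": -4,"dy": -2}
    - {"dx": -4,"dy": -2}
    - {"spin": -0.148}
    - {"spin": -0.148}
    - {"spin": -0.148}
    - {"spin": -0.148}
    - {"spin": -0.148}
    - {"spin": -0.148}
    - {"spin": -0.148}
    - {"spin": -0.148}
  claw: 8.7

```text
$.steps[0]: bad value
```

Request:
move_arm:
  steps:
    - {"dz": 4}
    - {"dz": 2}
    - {}

```text
$.steps[0]: bad value
```

```bash
python3 - <<'E'
from bench import telemetry, imaging
import cv2, numpy as np
from scipy.spatial.transform import Rotation as Q
s=telemetry.read_state(); print(s["time"],s["ee_pos"],Q.from_quat(s["eef_rot"]).as_matrix().round(3).tolist(),s["ft_force"])
c=imaging.camera("wrist"); cv2.imwrite("pics/w1.png",c["img"][:,:,::-1]); np.savez("w1.npz",**c)
E
```

```text
0.1 [ 6.24891175e-01 -1.62745794e-05  4.04044957e-01] [[0.0, 1.0, -0.001], [1.0, -0.0, -0.0], [-0.0, -0.001, -1.0]] [-0.87228221  0.15201028 -1.11148309]
```

View pics/w1.png

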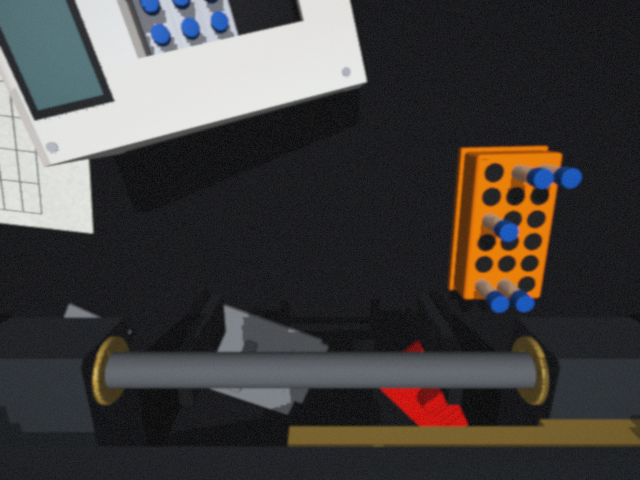

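The wrist view from the start shows the reader's near corner (362,80), the bay at the top, and the cover at (265,360), partly hidden by the gripper. The moves were refused because every row needs all four keys.

Request:
move_arm:
  steps:
    - {"dx": -4,"dy": -2,"dz": 0,"spin": 0}
    - {"dx": -4,"dy": -2,"dz": 0,"spin": 0}
    - {"dx": -4,"dy": -2,"dz": 0,"spin": 0}
    - {"dx": -4,"dy": -2,"dz": 0,"spin": 0}
    - {"dx": 0,"dy": 0,"dz": 0,"spin": -0.148}
    - {"dx": 0,"dy": 0,"dz": 0,"spin": -0.148}
    - {"dx": 0,"dy": 0,"dz": 0,"spin": -0.148}
    - {"dx": 0,"dy": 0,"dz": 0,"spin": -0.148}
    - {"dx": 0,"dy": 0,"dz": 0,"spin": -0.148}
    - {"dx": 0,"dy": 0,"dz": 0,"spin": -0.148}
    - {"dx": 0,"dy": 0,"dz": 0,"spin": -0.148}
    - {"dx": 0,"dy": 0,"dz": 0,"spin": -0.148}
  claw: 8.7

```text
time: 1.35
ee_pos: [0.5449, -0.16, 0.4045]
eef_rot: [0.189, 0.982, 0.0, -0.0]
ft_force: [-0.3, -1.3, 0.0]
width: 0.0868
grip_force: 0.0
```

```bash
python3 - <<'E'
from bench import telemetry, imaging
import cv2, numpy as np
from h import *
from scipy.spatial.transform import Rotation as Q
s=telemetry.read_state(); R=Q.from_quat(s["eef_rot"]).as_matrix(); print(s["time"],s["ee_pos"],R.round(3).tolist(),s["ft_force"])
print("to cover, tool axes",R.T@(np.array([.5453,-.1614,.205])-s["ee_pos"]))
w=imaging.camera("wrist"); cv2.imwrite("pics/w2.png",w["img"][:,:,::-1]); np.savez("w2.npz",**w)
a=imaging.camera("scene");b=imaging.camera("side");np.savez("scene2.npz",**a);np.savez("side2.npz",**b)
m=np.hstack([cv2.resize(w["img"],(400,300)),cv2.resize(b["img"][270:345,280:380],(400,300),interpolation=cv2.INTER_CUBIC)])
n=np.hstack([cv2.resize(a["img"][145:250,290:410],(400,300),interpolation=cv2.INTER_CUBIC),cv2.resize(a["img"][240:315,210:310],(400,300),interpolation=cv2.INTER_CUBIC)])
cv2.imwrite("pics/m2.png",np.vstack([m,n])[:,:,::-1])
E
```

```text
1.35 [ 0.54492268 -0.1599738   0.40449095] [[-0.928, 0.372, -0.0], [0.372, 0.928, 0.0], [0.0, -0.0, -1.0]] [-0.31584337 -1.33521039  0.00885814]
to cover, tool axes [-0.00097164 -0.00117901  0.19949056]
```

View pics/m2.png

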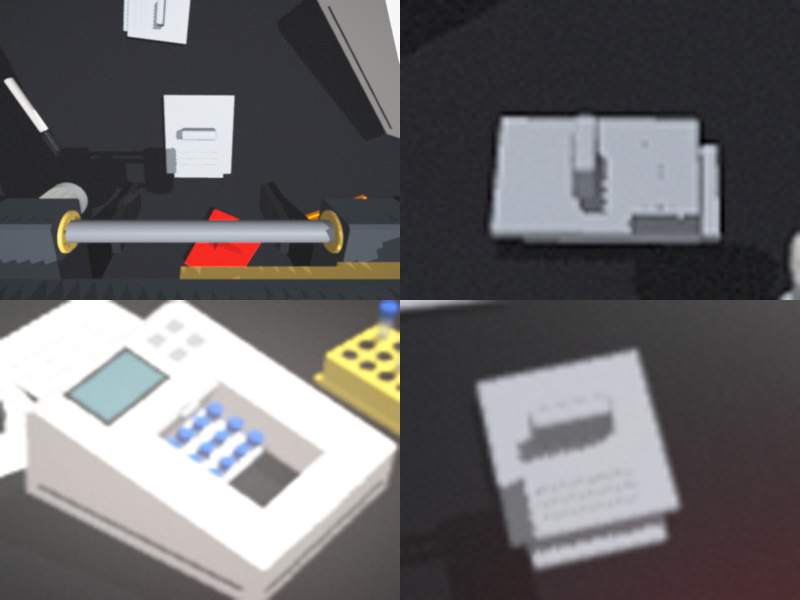

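The wrist view now shows the cover (lip toward the gripper), plate corners about (164,95),(235,96) at crop scale and the rib at (196,134). The scene crop shows the full bay opening with corners near (220,382),(160,432),(325,452),(262,507).

```bash
python3 - <<'E'
import numpy as np, cv2
from h import *
np.set_printoptions(precision=4,suppress=True)
W=dict(np.load("w2.npz"));S=dict(np.load("scene2.npz"));D=dict(np.load("side2.npz"))
g=lambda u,v:(u*1.6,v*1.6)
# plate by mask in wrist
im=W["img"][140:300,230:400]; hsv=cv2.cvtColor(im,cv2.COLOR_RGB2HSV); m=((hsv[...,2]>110)&(hsv[...,1]<60)).astype(np.uint8)
k=max(cv2.findContours(m,0,2)[0],key=cv2.contourArea); ap=cv2.approxPolyDP(k,4,True)[:,0]+[230,140]; print(ap.tolist())
for p in ap: print("plate",hit(W,p,[0,0,.016]))
A,B=hit(W,g(164,95),[0,0,.016]),hit(W,g(235,96),[0,0,.016]); print("top edge",A,B,np.linalg.norm(A-B),(A+B)/2)
for p in [(177,128),(216,128),(216,138),(177,139)]: print("rib",hit(W,g(*p),[0,0,.042]))
s1=lambda u,v:(210+u/4,240+(v-300)/4);
sa=lambda u,v:s1(u-400,v)
for p in [(477,382),(638,349),(680,508),(520,545)]: print("scene plate",hit(S,sa(*p),[0,0,.016]))
for p in [(529,402),(610,396)]: print("scene rib back top",hit(S,sa(*p),[0,0,.042]))
th=np.radians(193.8); e=np.array([np.cos(th),np.sin(th),0]); n=np.cos(np.radians(15))*np.array([0,0,1])-np.sin(np.radians(15))*e
lo=np.array([.639,.2013,.062]); s2=lambda u,v:(290+u*.3,145+(v-300)*.35)
P={k:hit(S,s2(*q),lo,n) for k,q in dict(hf=(220,382),hn=(160,432),lf=(325,452),ln=(262,507)).items()}
print(P); print("mid lo",(P['lf']+P['ln'])/2,"mid hi",(P['hf']+P['hn'])/2,np.linalg.norm(P['lf']-P['ln']),np.linalg.norm(P['lf']-P['hf']))
E
```

```text
[[263, 151], [267, 276], [277, 276], [281, 284], [356, 284], [358, 278], [369, 277], [375, 153]]
plate [ 0.4748 -0.1871  0.016 ]
plate [ 0.5878 -0.2338  0.016 ]
plate [ 0.5915 -0.2245  0.016 ]
plate [ 0.601  -0.2242  0.016 ]
plate [ 0.6291 -0.154   0.016 ]
plate [ 0.6237 -0.1499  0.016 ]
plate [ 0.6268 -0.1393  0.016 ]
plate [ 0.5142 -0.0933  0.016 ]
top edge [ 0.4754 -0.188   0.016 ] [ 0.515  -0.0927  0.016 ] 0.10326540489959513 [ 0.4952 -0.1403  0.016 ]
rib [ 0.5229 -0.1856  0.042 ]
rib [ 0.5433 -0.1346  0.042 ]
rib [ 0.5569 -0.1397  0.042 ]
rib [ 0.5376 -0.1919  0.042 ]
scene plate [ 0.4764 -0.1865  0.016 ]
scene plate [ 0.5156 -0.0913  0.016 ]
scene plate [ 0.6296 -0.139   0.016 ]
scene plate [ 0.5938 -0.2293  0.016 ]
scene rib back top [ 0.5264 -0.177   0.042 ]
scene rib back top [ 0.5522 -0.1353  0.042 ]
{'hf': array([0.4921, 0.2092, 0.0997]), 'hn': array([0.5132, 0.1302, 0.0993]), 'lf': array([0.5916, 0.2363, 0.0721]), 'ln': array([0.6124, 0.1518, 0.0721])}
mid lo [0.602  0.194  0.0721] mid hi [0.5027 0.1697 0.0995] 0.0869865121446072 0.10672401506752247
```

Request:
move_arm:
  steps:
    - {"dx": 0.3,"dy": 0,"dz": 4,"spin": 0}
    - {"dx": 0,"dy": 0,"dz": 4,"spin": 0}
    - {"dx": 0,"dy": 0,"dz": 4,"spin": 0}
    - {"dx": 0,"dy": 0,"dz": 4,"spin": 0}
    - {"dx": 0,"dy": 0,"dz": 2,"spin": 0}
    - {"dx": 0,"dy": 0,"dz": 1.5,"spin": 0}
    - {"dx": 0,"dy": 0,"dz": 0.4,"spin": 0}
    - {"dx": 0,"dy": 0,"dz": 0,"spin": 0}

```text
time: 2.3
ee_pos: [0.5425, -0.1589, 0.206]
eef_rot: [0.193, 0.981, -0.0, 0.0]
ft_force: [-0.0, -0.8, 0.1]
width: 0.0873
grip_force: 0.0
```

Request:
move_arm:
  steps:
    - {"dx": 0,"dy": 0,"dz": 0,"spin": 0}
    - {"dx": 0,"dy": 0,"dz": 0,"spin": 0}
    - {"dx": 0,"dy": 0,"dz": 0,"spin": 0}
    - {"dx": 0,"dy": 0,"dz": 0,"spin": 0}
    - {"dx": 0,"dy": 0,"dz": 0,"spin": 0}
    - {"dx": 0,"dy": 0,"dz": 0,"spin": 0}
  claw: 4
  squeeze: 5

```text
time: 2.9
ee_pos: [0.5422, -0.159, 0.2059]
eef_rot: [0.192, 0.981, -0.0, 0.0]
ft_force: [-0.3, -1.6, 2.1]
width: 0.0501
grip_force: 5.0
```

Width 50 mm: the rib is held. Lifting gently and looking.

Request:
move_arm:
  steps:
    - {"dx": 0,"dy": 0,"dz": -1,"spin": 0}
    - {"dx": 0,"dy": 0,"dz": -1.5,"spin": 0}
    - {"dx": 0,"dy": 0,"dz": -2,"spin": 0}
    - {"dx": 0,"dy": 0,"dz": -2,"spin": 0}
    - {"dx": 0,"dy": 0,"dz": -2,"spin": 0}
    - {"dx": 0,"dy": 0,"dz": -1,"spin": 0}
    - {"dx": 0,"dy": 0,"dz": 0,"spin": 0}
    - {"dx": 0,"dy": 0,"dz": 0,"spin": 0}

```text
time: 3.7
ee_pos: [0.542, -0.1588, 0.3004]
eef_rot: [0.192, 0.981, 0.0, -0.0]
ft_force: [0.2, -0.2, -3.4]
width: 0.0496
grip_force: 5.0
```

```bash
python3 - <<'E'
from bench import telemetry, imaging
import cv2, numpy as np
s=telemetry.read_state(); print(s["time"],s["ee_pos"],s["ft_force"])
w=imaging.camera("wrist");a=imaging.camera("scene");b=imaging.camera("side");np.savez("scene3.npz",**a);np.savez("side3.npz",**b);np.savez("w3.npz",**w)
f=lambda i,x,y,w,h:cv2.resize(i[y:y+h,x:x+w],(400,300),interpolation=cv2.INTER_CUBIC)
m=np.hstack([f(w["img"],160,80,320,240),f(b["img"],270,210,140,105)]); n=np.hstack([f(a["img"],190,200,140,105),f(b["img"],180,80,320,240)])
cv2.imwrite("pics/m3.png",np.vstack([m,n])[:,:,::-1])
E
```

```text
3.7 [ 0.54202486 -0.15878105  0.30044683] [ 0.21380416 -0.1632697  -3.3893676 ]
```

View pics/m3.png

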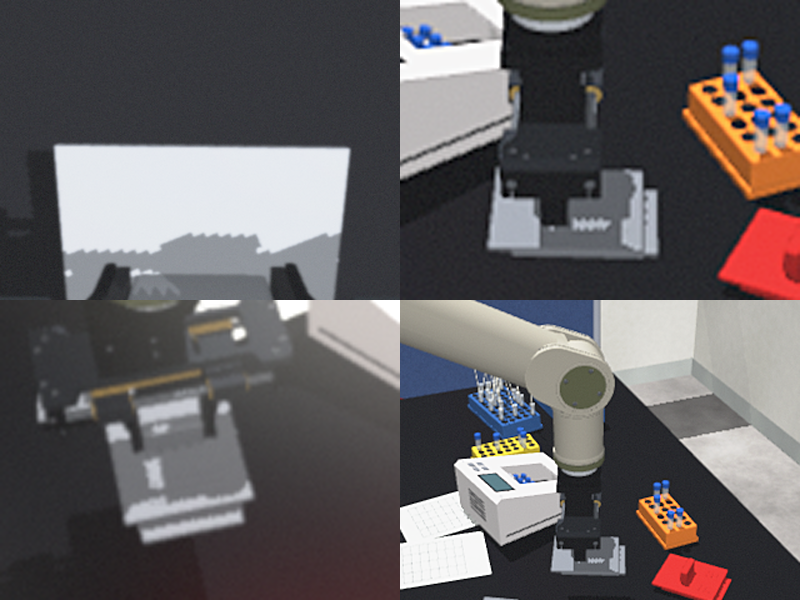

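The cover is held, with the lip end only slightly low (a few degrees of tilt). I'll ease the grip over the bench so it swings lip-down under its own weight.

Request:
move_arm:
  steps:
    - {"dx": 0,"dy": 0,"dz": 2,"spin": 0}
    - {"dx": 0,"dy": 0,"dz": 1.5,"spin": 0}
    - {"dx": 0,"dy": 0,"dz": 0,"spin": 0}
    - {"dx": 0,"dy": 0,"dz": 0,"spin": 0}
    - {"dx": 0,"dy": 0,"dz": 0,"spin": 0}
    - {"dx": 0,"dy": 0,"dz": 0,"spin": 0}
  squeeze: 3

```text
time: 4.45
ee_pos: [0.5425, -0.1589, 0.2665]
eef_rot: [0.192, 0.981, 0.0, 0.001]
ft_force: [-0.5, 0.3, -1.7]
width: 0.0501
grip_force: 3.0
```

```bash
cat > look.py <<'E'
import sys
from bench import telemetry, imaging
import cv2, numpy as np
def look(tag,boxes):
    s=telemetry.read_state(); print(s["time"],s["ee_pos"].round(4) if hasattr(s["ee_pos"],"round") else s["ee_pos"],s["ft_force"],s["width"])
    C={};T=[]
    for n,x,y,w,h in boxes:
        if n not in C: C[n]=imaging.camera(n); np.savez(f"{n}{tag}.npz",**C[n])
        T.append(cv2.resize(C[n]["img"][y:y+h,x:x+w],(400,300),interpolation=cv2.INTER_CUBIC))
    rows=[np.hstack(T[i:i+2]) for i in range(0,len(T),2)]
    cv2.imwrite(f"pics/m{tag}.png",np.vstack(rows)[:,:,::-1])
E
python3 -c "
from look import *
look('4',[('side',270,210,160,120),('scene',190,200,160,120)])"
```

```text
4.45 [ 0.5425 -0.1589  0.2665] [-0.51386911  0.28859428 -1.72929769] 0.050070854179993
```

View pics/m4.png

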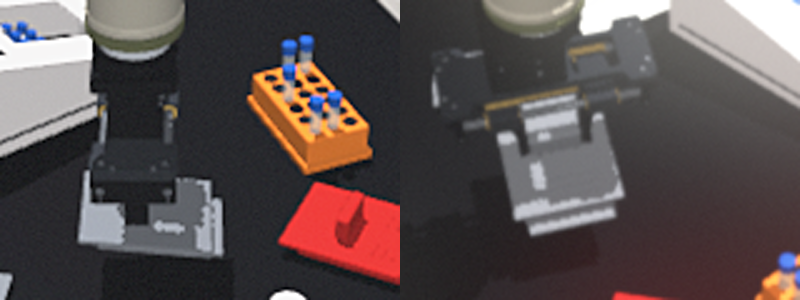

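The cover has swung further: its near edge now runs (80,242)→(192,255) in the left crop. I'll turn that slope into a tilt angle.

```bash
python3 - <<'E'
from h import *
from scipy.spatial.transform import Rotation as Q
D=dict(np.load("side4.npz"))
x=np.array([-.928,.372,0]);y=np.array([-.372,-.928,0]);z=np.array([0,0,1.])
g=np.array([.5425,-.1589,.2665-.1822+.010])-.003*x
for t in range(0,36,5):
    a=np.radians(t); X=np.cos(a)*x+np.sin(a)*z; Z=-np.sin(a)*x+np.cos(a)*z
    p=[g+X*u+y*.051+Z*v for u,v in ((54,-17),(-68,-17),(54,-13))for u,v in [(u/1e3,v/1e3)]]
    q=[(proj(D,k)-[270,210])*2.5 for k in p]; print(t,np.round(q,0).tolist())
E
```

```text
0 [[80.0, 244.0], [213.0, 245.0], [80.0, 241.0]]
5 [[78.0, 240.0], [211.0, 250.0], [78.0, 237.0]]
10 [[77.0, 236.0], [209.0, 255.0], [78.0, 233.0]]
15 [[76.0, 232.0], [206.0, 259.0], [77.0, 229.0]]
20 [[76.0, 228.0], [202.0, 263.0], [78.0, 225.0]]
25 [[76.0, 224.0], [198.0, 267.0], [78.0, 221.0]]
30 [[77.0, 220.0], [194.0, 271.0], [79.0, 217.0]]
35 [[78.0, 216.0], [189.0, 274.0], [81.0, 213.0]]
```

Request:
move_arm:
  steps:
    - {"dx": 0,"dy": 0,"dz": -2,"spin": 0}
    - {"dx": 0,"dy": 0,"dz": -3,"spin": 0}
    - {"dx": 0,"dy": 0,"dz": -3.4,"spin": 0}
    - {"dx": 0,"dy": 0,"dz": -3,"spin": 0}
    - {"dx": 0.5,"dy": 1.1,"dz": 0,"spin": 0}
    - {"dx": 1.0,"dy": 2.2,"dz": 0,"spin": 0}
    - {"dx": 1.3,"dy": 2.9,"dz": 0,"spin": 0}
    - {"dx": 1.3,"dy": 2.9,"dz": 0,"spin": 0}
    - {"dx": 1.3,"dy": 2.9,"dz": 0,"spin": 0}
    - {"dx": 1.3,"dy": 2.9,"dz": 0,"spin": 0}
    - {"dx": 1.3,"dy": 2.9,"dz": 0,"spin": 0}
    - {"dx": 1.3,"dy": 2.9,"dz": 0,"spin": 0}
  squeeze: 5

```text
time: 5.75
ee_pos: [0.5336, 0.0696, 0.3792]
eef_rot: [0.192, 0.981, -0.0, -0.0]
ft_force: [-0.5, 0.4, -2.5]
width: 0.0502
grip_force: 5.0
```

Request:
move_arm:
  steps:
    - {"dx": 1.3,"dy": 2.9,"dz": 0,"spin": 0}
    - {"dx": 1.3,"dy": 2.9,"dz": 0,"spin": 0}
    - {"dx": 1.0,"dy": 2.1,"dz": 0,"spin": 0}
    - {"dx": 0.65,"dy": 1.05,"dz": 0,"spin": 0}
    - {"dx": 0,"dy": 0,"dz": 0,"spin": -0.105}
    - {"dx": 0,"dy": 0,"dz": 0,"spin": -0.105}
    - {"dx": 0,"dy": 0,"dz": 0,"spin": -0.105}
    - {"dx": 0,"dy": 0,"dz": 0,"spin": -0.105}
    - {"dx": 0,"dy": 0,"dz": 0,"spin": -0.105}
    - {"dx": 0,"dy": 0,"dz": 0,"spin": -0.105}
  squeeze: 4

```text
time: 6.75
ee_pos: [0.5285, 0.1662, 0.3793]
eef_rot: [-0.123, 0.992, -0.0, -0.0]
ft_force: [0.5, -0.0, -1.3]
width: 0.0502
grip_force: 4.0
```

```bash
python3 -c "
from look import *
look('5',[('side',190,110,200,150),('scene',270,80,200,150),('wrist',0,0,640,480),('wrist',160,120,320,240)])
from scipy.spatial.transform import Rotation as Q
x=Q.from_quat(telemetry.read_state()['eef_rot']).as_matrix()[:,0];print(np.degrees(np.arctan2(x[1],x[0])))"
```

```text
6.75 [0.5285 0.1662 0.3793] [ 0.54685687 -0.034077   -1.34866572] 0.05023383520096493
-166.23421970846397
```

View pics/m5.png

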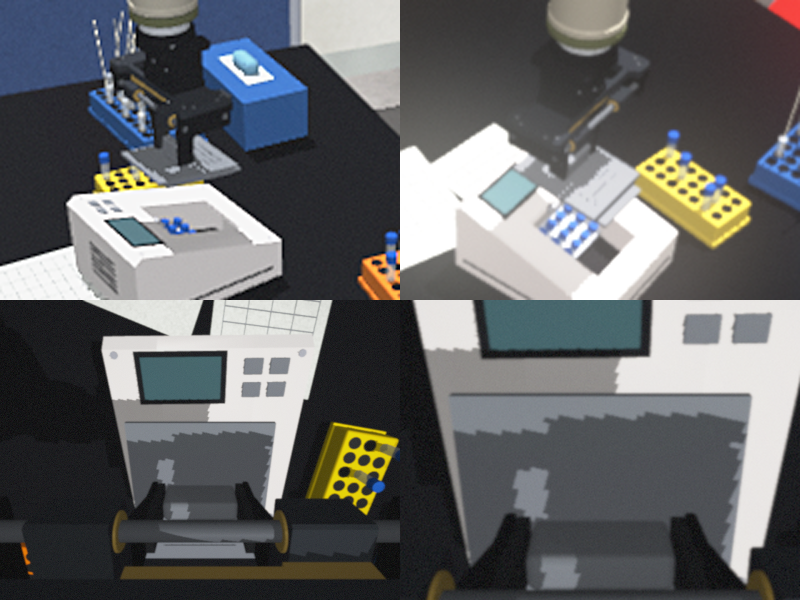

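The wrist view shows the cover square over the reader: cover top-edge corners (125,422),(275,423) and reader deck screws (113,355),(302,352) in the lower-left crop. I'll compute the lateral offset between the two.

```bash
python3 - <<'E'
from h import *
W=dict(np.load("wrist5.npz")); np.set_printoptions(precision=4,suppress=True)
g=lambda u,v:(u*1.6,(v-300)*1.6)
ex=np.array([-.971,-.238,0]);ey=np.array([-.238,.971,0]); L=np.array([.6036,.194,.0717])
T=np.array([.5285,.1662,.3793])
z=np.array([0,0,1.]); n=np.cos(.2618)*z-np.sin(.2618)*ex
def f(p): d=p-L; return p, np.array([d@ex,d@ey])*1e3
for q in ((113,355),(302,352)): print("screw",f(hit(W,g(*q),L,n)))
for q in ((103,338),(310,338)): print("back",f(hit(W,g(*q),L,n)))
for h in (.205,.215,.225,.235):
    A,B=hit(W,g(125,422),[0,0,h]),hit(W,g(275,423),[0,0,h]); print(h,np.linalg.norm(A-B),f((A+B)/2), "rel tcp",((A+B)/2-T)@ex,((A+B)/2-T)@ey)
E
```

```text
screw (array([0.4507, 0.0658, 0.1196]), array([178.9426, -88.0599]))
screw (array([0.4072, 0.2302, 0.1205]), array([182.0634,  81.8572]))
back (array([0.439 , 0.0567, 0.1233]), array([192.4975, -94.1629]))
back (array([0.3954, 0.2318, 0.1235]), array([193.1846,  86.2201]))
0.205 0.09460533751224882 (array([0.4756, 0.153 , 0.205 ]), array([133.9966,  -9.3358])) rel tcp 0.054458131970931606 -0.0002157663179557723
0.215 0.08849204849047138 (array([0.4738, 0.1526, 0.215 ]), array([135.9069,  -9.3448])) rel tcp 0.05636835833857221 -0.00022480485829279236
0.225 0.08237875946869391 (array([0.4719, 0.1521, 0.225 ]), array([137.8171,  -9.3538])) rel tcp 0.05827858470621281 -0.00023384339862981242
0.235 0.07626547044691646 (array([0.4701, 0.1516, 0.235 ]), array([139.7273,  -9.3629])) rel tcp 0.06018881107385342 -0.00024288193896683248
```

Request:
move_arm:
  steps:
    - {"dx": -0.2,"dy": 0.3,"dz": 1.5,"spin": 0}
    - {"dx": -0.2,"dy": 0.4,"dz": 1.5,"spin": 0}
    - {"dx": 0,"dy": 0,"dz": 1.5,"spin": 0}
    - {"dx": 0,"dy": 0,"dz": 0.9,"spin": 0}
    - {"dx": 0,"dy": 0,"dz": 0,"spin": 0}
    - {"dx": 0,"dy": 0,"dz": 0,"spin": 0}
  squeeze: 3

```text
time: 7.5
ee_pos: [0.5309, 0.1746, 0.3257]
eef_rot: [-0.121, 0.993, 0.0, -0.0]
ft_force: [-0.8, 0.3, -1.2]
width: 0.05
grip_force: 3.0
```

```bash
python3 -c "
from look import *
look('6',[('side',200,150,140,105),('scene',270,120,160,120),('wrist',0,0,640,480),('wrist',160,120,320,240)])"
```

```text
7.5 [0.5309 0.1746 0.3257] [-0.79725042  0.2716652  -1.17668263] 0.05002230380961148
```

View pics/m6.png

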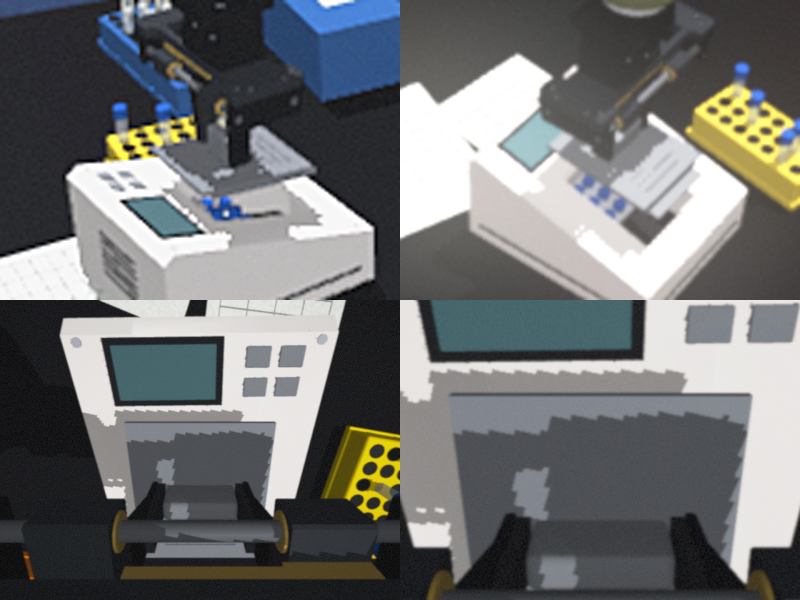

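The lateral alignment is now good: screw midpoint about 199, cover midpoint about 200. Next I lower until the skirt's upper end rests on the deck and tips the cover lip-down.

Request:
move_arm:
  steps:
    - {"dx": 0,"dy": 0.05,"dz": 0.8,"spin": 0}
    - {"dx": 0,"dy": 0,"dz": 0.8,"spin": 0}
    - {"dx": 0,"dy": 0,"dz": 0.4,"spin": 0}
    - {"dx": 0,"dy": 0,"dz": 0.2,"spin": 0}
    - {"dx": 0,"dy": 0,"dz": 0,"spin": 0}

```text
time: 8.15
ee_pos: [0.5306, 0.1751, 0.3034]
eef_rot: [-0.121, 0.993, -0.0, -0.0]
ft_force: [-0.3, -0.5, -2.2]
width: 0.0498
grip_force: 3.0
```

Request:
move_arm:
  steps:
    - {"dx": 0,"dy": 0,"dz": 0.2,"spin": 0}
    - {"dx": 0,"dy": 0,"dz": 0.2,"spin": 0}
    - {"dx": 0,"dy": 0,"dz": 0.2,"spin": 0}
    - {"dx": 0,"dy": 0,"dz": 0,"spin": 0}

```text
time: 8.55
ee_pos: [0.5306, 0.175, 0.2975]
eef_rot: [-0.121, 0.993, -0.0, -0.0]
ft_force: [0.7, -0.5, -2.0]
width: 0.05
grip_force: 3.0
```

```bash
python3 -c "
from look import *
look('7',[('side',200,150,140,105),('scene',290,130,140,105),('wrist',0,0,640,480),('side',240,170,80,60)])"
```

```text
8.55 [0.5306 0.175  0.2975] [ 0.6871216  -0.47775945 -2.0442579 ] 0.049978294135196916
```

View pics/m7.png

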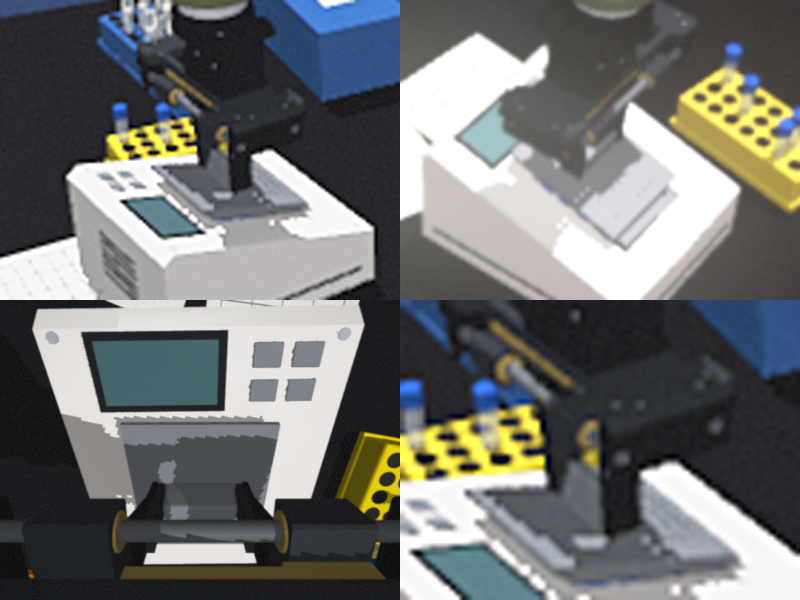

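The cover is tipping as intended: the top edge in the wrist view has widened from 150 to 160 px, about 16–18° of tilt, with the lip end over the bay. Going down further.

Request:
move_arm:
  steps:
    - {"dx": 0,"dy": 0,"dz": 0.15,"spin": 0}
    - {"dx": 0,"dy": 0,"dz": 0.15,"spin": 0}
    - {"dx": 0,"dy": 0,"dz": 0,"spin": 0}

```text
time: 9.0
ee_pos: [0.5307, 0.1751, 0.2946]
eef_rot: [-0.121, 0.993, -0.0, -0.0]
ft_force: [0.1, 0.2, -0.4]
width: 0.0499
grip_force: 3.0
```

```bash
cat > edge.py <<'E'
# cover's top-edge corners in the wrist view -> px width, depth, height above the TCP-fixed level pose
from look import *
def edge(tag):
    w=imaging.camera("wrist"); np.savez(f"wrist{tag}.npz",**w); g=cv2.cvtColor(w["img"],cv2.COLOR_RGB2GRAY).astype(int)
    s=telemetry.read_state(); print("t",s["time"],s["ee_pos"].round(4),s["ft_force"].round(1))
    for v in (225,240,255,270):
        d=np.abs(np.diff(cv2.GaussianBlur(g.astype(np.uint8),(3,3),0)[v].astype(int)))
        print(v,[int(i) for i in np.where(d>18)[0] if 150<i<490])
    col=g[150:300,400:430].mean(1); print("row jump col400-430",150+np.argsort(-np.abs(np.diff(col)))[:4], "f",w["camera_matrix"][0,0])
E
python3 -c "
from edge import *
edge('8')
for t in ('6','7'):
    g=cv2.cvtColor(np.load(f'wrist{t}.npz')['img'],cv2.COLOR_RGB2GRAY)
    for v in (210,225,240): d=np.abs(np.diff(cv2.GaussianBlur(g,(3,3),0)[v].astype(int))); print(t,v,[int(i) for i in np.where(d>18)[0] if 150<i<490])
"
```

```text
t 9.05 [0.5307 0.1751 0.2947] [ 0.3  0.3 -1. ]
225 [444, 445, 446, 447]
240 [196, 440, 441, 442, 443]
255 [437, 438, 439]
270 [204, 433, 434, 435, 436]
row jump col400-430 [162 196 163 195] f 396.7468656377105
6 210 [438, 439, 440]
6 225 [436, 437, 438]
6 240 [434, 435, 436]
7 210 [166, 167, 186, 187, 188, 445, 446]
7 225 [441, 442, 443, 444]
7 240 [199, 438, 439, 440, 441]
```

Request:
move_arm:
  steps:
    - {"dx": 0,"dy": 0,"dz": 0.1,"spin": 0}
    - {"dx": 0,"dy": 0,"dz": 0.1,"spin": 0}
    - {"dx": 0,"dy": 0,"dz": 0,"spin": 0}

```text
time: 9.35
ee_pos: [0.5308, 0.1752, 0.2931]
eef_rot: [-0.121, 0.993, 0.0, 0.0]
ft_force: [0.3, 0.2, 3.0]
width: 0.0495
grip_force: 3.0
```

Request:
move_arm:
  steps:
    - {"dx": 0,"dy": 0,"dz": 0.1,"spin": 0}
    - {"dx": 0,"dy": 0,"dz": 0.1,"spin": 0}
    - {"dx": 0,"dy": 0,"dz": 0,"spin": 0}

```text
time: 9.65
ee_pos: [0.5308, 0.1751, 0.2908]
eef_rot: [-0.121, 0.993, 0.0, 0.0]
ft_force: [1.0, 0.6, 2.0]
width: 0.0501
grip_force: 3.0
```

```bash
python3 -c "
from edge import *
edge('9')"
```

```text
t 9.7 [0.5308 0.1752 0.2908] [1.2 0.3 4.1]
225 [448, 449, 450]
240 [444, 445, 446]
255 [440, 441, 442]
270 [201, 436, 437, 438]
row jump col400-430 [163 162 197 198] f 396.7468656377105
```

```bash
cat > tilt.py <<'E'
from h import *
import cv2
from scipy.spatial.transform import Rotation as Q
L=np.array([.6036,.194,.0717])
def tilt(tag,yaw=193.95):
    c=dict(np.load(f"wrist{tag}.npz")); g=cv2.GaussianBlur(cv2.cvtColor(c["img"],cv2.COLOR_RGB2GRAY),(3,3),0).astype(int)
    ex=np.array([np.cos(np.radians(yaw)),np.sin(np.radians(yaw)),0]); ey=np.array([ex[1],-ex[0],0]); P=[]
    o=ray(c,(320,240))[0]
    for v in range(205,285,3):
        d=np.abs(np.diff(g[v]))[405:470]; u=405+(d*np.arange(65)).sum()/d.sum() if d.max()<12 else 405+np.average(np.arange(65),weights=np.where(d>d.max()*.5,d,0))
        if d.max()<12: continue
        oo,r=ray(c,(u+.5,v)); lat=np.median([r@ey]); k=(.051-0.0002+ (0))/ (r@ey) if False else None
        P.append((u,v,oo,r))
    return c,ex,ey,P
def run(tag,tcp,yaw=193.95):
    c,ex,ey,P=tilt(tag,yaw); tcp=np.array(tcp); X=[]
    for u,v,o,r in P:
        s=(.051-(o-tcp)@ey)/(r@ey); p=o+s*r; X.append([(p-L)@ex,p[2]])
    X=np.array(X)*1e3; k=np.polyfit(X[:,0],X[:,1],1); res=np.abs(np.polyval(k,X[:,0])-X[:,1]); ok=res<3*np.median(res)+.3
    k=np.polyfit(X[ok,0],X[ok,1],1); print(tag,"tilt",np.degrees(np.arctan(k[0])).round(1),"span x",X[:,0].min().round(1),X[:,0].max().round(1),"plate top z at x=0,100:",np.polyval(k,[0,100]).round(1),"deck",71.7,98.5, "rms",res[ok].mean().round(2))
E
python3 -c "
from tilt import *
run('5',[.5285,.1662,.3793]);run('6',[.5309,.1746,.3257]);run('7',[.5306,.175,.2975]);run('8',[.5307,.1751,.2947]);run('9',[.5308,.1752,.2908])"
```

```text
5 tilt -43.3 span x 104.4 128.2 plate top z at x=0,100: [324.8 230.6] deck 71.7 98.5 rms 7.71
6 tilt 7.4 span x 85.2 123.5 plate top z at x=0,100: [125.4 138.4] deck 71.7 98.5 rms 0.47
7 tilt 16.8 span x 87.3 125.9 plate top z at x=0,100: [ 83.8 114. ] deck 71.7 98.5 rms 0.18
8 tilt 21.3 span x 87.1 126.7 plate top z at x=0,100: [ 73.7 112.7] deck 71.7 98.5 rms 0.12
9 tilt 21.6 span x 88.7 127.4 plate top z at x=0,100: [ 72.8 112.4] deck 71.7 98.5 rms 0.14
```

Tilt is 21.6°, 6.6° above the deck. The cover rests on the skirt's upper end and its lower corners, with the lip inside the bay. Next, slide it down the slope to put the lip under the ledge.

Request:
move_arm:
  steps:
    - {"dx": -0.1,"dy": 0,"dz": 0.027,"spin": 0}
    - {"dx": -0.15,"dy": 0,"dz": 0.04,"spin": 0}
    - {"dx": -0.15,"dy": 0,"dz": 0.04,"spin": 0}
    - {"dx": -0.15,"dy": 0,"dz": 0.04,"spin": 0}
    - {"dx": -0.15,"dy": 0,"dz": 0.04,"spin": 0}
    - {"dx": 0,"dy": 0,"dz": 0,"spin": 0}
  squeeze: 6

```text
time: 10.3
ee_pos: [0.5376, 0.1768, 0.2886]
eef_rot: [-0.121, 0.993, 0.0, -0.0]
ft_force: [0.9, 0.2, 0.3]
width: 0.0502
grip_force: 6.0
```

Request:
move_arm:
  steps:
    - {"dx": -0.15,"dy": 0,"dz": 0.04,"spin": 0}
    - {"dx": -0.15,"dy": 0,"dz": 0.04,"spin": 0}
    - {"dx": -0.1,"dy": 0,"dz": 0.027,"spin": 0}
    - {"dx": -0.1,"dy": 0,"dz": 0.027,"spin": 0}
    - {"dx": 0,"dy": 0,"dz": 0,"spin": 0}

```text
time: 10.8
ee_pos: [0.5424, 0.178, 0.2873]
eef_rot: [-0.121, 0.993, -0.0, -0.0]
ft_force: [-0.6, 0.4, -1.9]
width: 0.0497
grip_force: 6.0
```

```bash
python3 -c "
from edge import *
edge('10')
from tilt import *
run('10',telemetry.read_state()['ee_pos'])
c=tilt('10')
g=cv2.cvtColor(np.load('wrist10.npz')['img'],cv2.COLOR_RGB2GRAY); print([int(x) for x in g[180:215,400:430].mean(1)])"
```

```text
t 10.85 [0.5423 0.178  0.2874] [-0.3 -0.2 -2.6]
225 [448, 449, 450]
240 [443, 444, 445, 446]
255 [440, 441, 442]
270 [201, 436, 437, 438]
row jump col400-430 [197 198 187 188] f 396.7468656377105
10 tilt 21.6 span x 77.0 115.6 plate top z at x=0,100: [ 74.  113.6] deck 71.7 98.5 rms 0.12
[229, 229, 229, 229, 229, 228, 226, 217, 198, 181, 169, 162, 160, 156, 152, 151, 151, 139, 110, 88, 83, 83, 88, 102, 117, 123, 124, 125, 124, 125, 124, 124, 124, 125, 124]
```

Request:
move_arm:
  steps:
    - {"dx": -0.1,"dy": 0,"dz": 0.027,"spin": 0}
    - {"dx": -0.1,"dy": 0,"dz": 0.027,"spin": 0}
    - {"dx": 0,"dy": 0,"dz": 0,"spin": 0}

```text
time: 11.15
ee_pos: [0.5443, 0.1785, 0.287]
eef_rot: [-0.121, 0.993, 0.0, 0.0]
ft_force: [0.4, 0.1, -2.1]
width: 0.0499
grip_force: 6.0
```

Request:
move_arm:
  steps:
    - {"dx": -0.1,"dy": 0,"dz": 0.027,"spin": 0}
    - {"dx": -0.1,"dy": 0,"dz": 0.027,"spin": 0}
    - {"dx": 0,"dy": 0,"dz": 0,"spin": 0}

```text
time: 11.45
ee_pos: [0.5459, 0.1785, 0.2864]
eef_rot: [-0.121, 0.993, -0.001, -0.001]
ft_force: [-5.5, -3.4, 2.8]
width: 0.0499
grip_force: 6.0
```

```bash
python3 -c "
from edge import *
edge('11')
from tilt import *
T=telemetry.read_state()['ee_pos']; run('11',T)
for t,tcp,z0 in (('10',[.5423,.178,.2874],74.0),('11',T,None)):
    c,ex,ey,P=tilt(t); 
    if z0 is None: z0=74.0+(T[2]-.2874)*1e3+ (T-np.array([.5423,.178,.2874]))@ex*-396
    a=np.radians(21.6); n=np.cos(a)*np.array([0,0,1])-np.sin(a)*ex
    p=hit(c,(415,198),L+np.array([0,0,z0/1e3-.0717]),n); print(t,'top edge e',(p-L)@ex*1e3,p[2],'lower end e',(p-L)@ex*1e3-122*np.cos(a)+4*np.sin(a))
"
```

```text
t 11.5 [0.5459 0.1785 0.2864] [-4.3 -3.   4. ]
225 [446, 447, 448, 449]
240 [443, 444, 445]
255 [439, 440, 441, 442]
270 [435, 436, 437, 438]
row jump col400-430 [195 194 185 201] f 396.7468656377105
11 tilt 20.4 span x 73.3 111.9 plate top z at x=0,100: [ 75.5 112.6] deck 71.7 98.5 rms 0.13
10 top edge e 118.53053927560785 0.12092956039711153 lower end e 6.570306207979902
11 top edge e 115.25989255543351 0.12005319729798092 lower end e 3.2996594878055614
```

Contact at the bay's lower edge: the lip has travelled about 15.6 mm and is hooked. I'll back off slightly, release, and lift straight up.

Request:
move_arm:
  steps:
    - {"dx": 0.08,"dy": 0,"dz": 0,"spin": 0}
    - {"dx": 0,"dy": 0,"dz": 0,"spin": 0}
  squeeze: 3

```text
time: 11.7
ee_pos: [0.5454, 0.1788, 0.2865]
eef_rot: [-0.121, 0.993, 0.0, 0.0]
ft_force: [-1.7, -0.4, -1.1]
width: 0.05
grip_force: 3.0
```

Request:
move_arm:
  steps:
    - {"dx": 0,"dy": 0,"dz": 0,"spin": 0}
    - {"dx": 0,"dy": 0,"dz": 0,"spin": 0}
    - {"dx": 0,"dy": 0,"dz": 0,"spin": 0}
    - {"dx": 0,"dy": 0,"dz": 0,"spin": 0}
    - {"dx": 0,"dy": 0,"dz": -1,"spin": 0}
    - {"dx": 0,"dy": 0,"dz": -2,"spin": 0}
    - {"dx": 0,"dy": 0,"dz": -2,"spin": 0}
    - {"dx": 0,"dy": 0,"dz": -2,"spin": 0}
    - {"dx": 0,"dy": 0,"dz": 0,"spin": 0}
  claw: 6.5

```text
time: 12.6
ee_pos: [0.546, 0.1792, 0.3602]
eef_rot: [-0.121, 0.993, 0.0, 0.003]
ft_force: [0.8, 0.8, -0.1]
width: 0.0648
grip_force: 0.0
```

```bash
python3 -c "
from edge import *
edge('12')
from tilt import *
run('12',telemetry.read_state()['ee_pos'])
w=np.load('wrist12.npz')['img']; g=cv2.cvtColor(w,cv2.COLOR_RGB2GRAY)
print('col 330',g[60:320:5,330].tolist()); print('rows',[(v,g[v,200:460:8].tolist()) for v in (220,250,280)])
for n in ('scene','side'): np.savez(n+'12.npz',**imaging.camera(n))"
```

```text
t 12.65 [0.5457 0.179  0.3584] [ 0.   0.1 -1.3]
225 [171, 172, 173, 210, 211, 231, 232, 400, 401, 402, 464, 465, 466, 467]
240 [174, 175, 176, 177, 209, 210, 211, 234, 235, 398, 399, 400, 461, 462, 463, 464]
255 [178, 179, 180, 396, 397, 398, 458, 459, 460, 461]
270 [181, 182, 183, 184, 215, 393, 394, 395, 454, 455, 456, 457, 458]
row jump col400-430 [290 291 166 165] f 396.7468656377105
12 tilt 12.8 span x 82.5 113.2 plate top z at x=0,100: [182.6 205.4] deck 71.7 98.5 rms 1.09
col 330 [93, 96, 92, 93, 94, 95, 94, 93, 94, 96, 95, 94, 92, 41, 120, 232, 232, 232, 230, 231, 217, 139, 108, 130, 79, 75, 75, 76, 81, 77, 75, 75, 75, 76, 76, 73, 67, 72, 72, 70, 74, 87, 76, 73, 96, 126, 128, 130, 128, 127, 126, 138]
rows [(220, [143, 163, 230, 230, 145, 126, 76, 74, 78, 77, 75, 79, 77, 73, 74, 78, 74, 78, 80, 130, 128, 129, 128, 127, 128, 129, 232, 232, 231, 231, 231, 231, 231]), (250, [142, 144, 215, 174, 220, 133, 80, 75, 78, 77, 65, 72, 68, 69, 72, 73, 71, 70, 69, 72, 113, 127, 130, 130, 126, 230, 233, 232, 231, 232, 231, 232, 232]), (280, [233, 231, 230, 230, 231, 225, 106, 81, 79, 79, 77, 71, 84, 94, 91, 72, 90, 99, 96, 104, 129, 127, 129, 127, 134, 233, 232, 233, 232, 232, 231, 231, 43])]
```

```bash
sed -i 's/def tilt(tag,yaw=193.95):/LO,HI=405,470\ndef tilt(tag,yaw=193.95):/; s/\[405:470\]/[LO:HI]/; s/405+/LO+/g; s/arange(65)/arange(HI-LO)/g; s/range(205,285,3)/range(V0,285,3)/; s/^LO,HI=405,470/LO,HI,V0=405,470,205/' tilt.py; cat > meas.py <<'E'
import tilt,sys
from tilt import *
def meas(tag,tcp,lo=375,hi=425,v0=185):
    tilt.LO,tilt.HI,tilt.V0=lo,hi,v0; run(tag,tcp)
E
python3 -c "
from meas import *
meas('12',[.5457,.179,.3584])
c=dict(np.load('wrist12.npz')); g=cv2.cvtColor(c['img'],cv2.COLOR_RGB2GRAY)
print('col 380',list(zip(range(140,185),g[140:185,380].tolist())))"
```

```text
12 tilt 12.8 span x 82.5 113.2 plate top z at x=0,100: [182.6 205.4] deck 71.7 98.5 rms 1.09
col 380 [(140, 230), (141, 231), (142, 232), (143, 231), (144, 231), (145, 230), (146, 231), (147, 230), (148, 231), (149, 232), (150, 231), (151, 232), (152, 231), (153, 231), (154, 231), (155, 231), (156, 231), (157, 232), (158, 231), (159, 232), (160, 230), (161, 224), (162, 200), (163, 163), (164, 143), (165, 134), (166, 115), (167, 92), (168, 89), (169, 104), (170, 122), (171, 129), (172, 126), (173, 124), (174, 130), (175, 128), (176, 129), (177, 127), (178, 128), (179, 129), (180, 128), (181, 127), (182, 128), (183, 128), (184, 128)]
```

```bash
cat > meas.py <<'E'
import tilt as M
from h import *
import cv2
def meas(tag,tcp,lo=375,hi=425,v0=185,row=None):
    M.LO,M.HI,M.V0=lo,hi,v0; M.run(tag,tcp)
E
python3 -c "
from meas import *
meas('12',[.5457,.179,.3584])
c,ex,ey,P=M.tilt('12')
for h in (.10,.105,.11,.115): p=hit(c,(380,169),[0,0,h]); print(h,(p-M.L)@ex*1e3, np.round((p-np.array([.5457,.179,0]))@ex*1e3,1))"
```

```text
12 tilt 18.5 span x 31.0 104.6 plate top z at x=0,100: [ 75.8 109.2] deck 71.7 98.5 rms 0.41
0.1 112.43404104064993 52.6
0.105 113.07878400210201 53.3
0.11 113.72352696355412 53.9
0.115 114.36826992500627 54.6
```

The cover rests hooked, with its top edge on the roller (tilt 18.5°, against 15° shut). I'll close the fingers, move over the plate near the top edge, and press.

Request:
move_arm:
  steps:
    - {"dx": 1,"dy": 0,"dz": 0,"spin": 0}
    - {"dx": 1.5,"dy": 0,"dz": 0,"spin": 0}
    - {"dx": 1.5,"dy": 0,"dz": 0,"spin": 0}
    - {"dx": 0,"dy": 0,"dz": 0,"spin": 0}
    - {"dx": 0,"dy": 0,"dz": 2,"spin": 0}
    - {"dx": 0,"dy": 0,"dz": 2,"spin": 0}
    - {"dx": 0,"dy": 0,"dz": 1.5,"spin": 0}
    - {"dx": 0,"dy": 0,"dz": 0.5,"spin": 0}
    - {"dx": 0,"dy": 0,"dz": 0,"spin": 0}
  claw: 0

```text
time: 13.65
ee_pos: [0.5066, 0.1691, 0.2959]
eef_rot: [-0.121, 0.993, -0.0, -0.001]
ft_force: [0.9, 0.5, 0.4]
width: 0.0037
grip_force: 0.0
```

Request:
move_arm:
  steps:
    - {"dx": 0,"dy": 0,"dz": 0.2,"spin": 0}
    - {"dx": 0,"dy": 0,"dz": 0.2,"spin": 0}
    - {"dx": 0,"dy": 0,"dz": 0,"spin": 0}

```text
time: 13.95
ee_pos: [0.5067, 0.1692, 0.2927]
eef_rot: [-0.121, 0.993, 0.0, 0.0]
ft_force: [0.2, -0.9, -0.8]
width: 0.0008
grip_force: 0.0
```

Request:
move_arm:
  steps:
    - {"dx": 0,"dy": 0,"dz": 0.1,"spin": 0}
    - {"dx": 0,"dy": 0,"dz": 0.1,"spin": 0}
    - {"dx": 0,"dy": 0,"dz": 0.1,"spin": 0}
    - {"dx": 0,"dy": 0,"dz": 0,"spin": 0}

```text
time: 14.35
ee_pos: [0.5066, 0.1691, 0.2893]
eef_rot: [-0.121, 0.993, -0.0, -0.0]
ft_force: [0.2, -1.0, 1.1]
width: 0.0004
grip_force: 0.0
```

Request:
move_arm:
  steps:
    - {"dx": 0,"dy": 0,"dz": 0.1,"spin": 0}
    - {"dx": 0,"dy": 0,"dz": 0.1,"spin": 0}
    - {"dx": 0,"dy": 0,"dz": 0,"spin": 0}

```text
time: 14.65
ee_pos: [0.5066, 0.1691, 0.2873]
eef_rot: [-0.121, 0.993, -0.0, -0.0]
ft_force: [0.9, 0.2, -1.3]
width: 0.0003
grip_force: 0.0
```

Request:
move_arm:
  steps:
    - {"dx": 0,"dy": 0,"dz": 0.1,"spin": 0}
    - {"dx": 0,"dy": 0,"dz": 0.1,"spin": 0}
    - {"dx": 0,"dy": 0,"dz": 0,"spin": 0}

```text
time: 14.95
ee_pos: [0.5067, 0.1692, 0.2865]
eef_rot: [-0.121, 0.993, -0.0, 0.0]
ft_force: [-3.7, -0.5, 9.0]
width: 0.0004
grip_force: 4.0
```

Request:
move_arm:
  steps:
    - {"dx": 0,"dy": 0,"dz": 0.1,"spin": 0}
    - {"dx": 0,"dy": 0,"dz": 0,"spin": 0}

```text
time: 15.15
ee_pos: [0.5069, 0.1693, 0.2862]
eef_rot: [-0.121, 0.993, -0.0, 0.001]
ft_force: [-6.3, -1.7, 16.4]
width: 0.0009
grip_force: 7.1
```

Request:
move_arm:
  steps:
    - {"dx": 0,"dy": 0,"dz": 0.1,"spin": 0}
    - {"dx": 0,"dy": 0,"dz": 0,"spin": 0}

```text
time: 15.35
ee_pos: [0.507, 0.1694, 0.286]
eef_rot: [-0.121, 0.993, -0.0, 0.001]
ft_force: [-7.1, -2.5, 23.8]
width: 0.0003
grip_force: 10.3
```

Stiff at 24 N, so it is either shut or jammed. I'll lift back to the earlier viewpoint and measure.

Request:
move_arm:
  steps:
    - {"dx": 0,"dy": 0,"dz": -0.8,"spin": 0}
    - {"dx": 0,"dy": 0,"dz": -2,"spin": 0}
    - {"dx": 0,"dy": 0,"dz": -2.8,"spin": 0}
    - {"dx": 0,"dy": 0,"dz": -2,"spin": 0}
    - {"dx": -2,"dy": 0,"dz": 0,"spin": 0}
    - {"dx": -2,"dy": 0,"dz": 0,"spin": 0}
    - {"dx": 0,"dy": 0,"dz": 0,"spin": 0}
  claw: 6.5

```text
time: 16.05
ee_pos: [0.5468, 0.1788, 0.3593]
eef_rot: [-0.121, 0.993, 0.0, 0.0]
ft_force: [-0.0, -0.3, -0.4]
width: 0.0487
grip_force: 0.0
```

```bash
python3 -c "
from edge import *
edge('13'); T=telemetry.read_state()['ee_pos']
from meas import *
meas('13',T); meas('12',[.5457,.179,.3584])
c=dict(np.load('wrist13.npz')); g=cv2.cvtColor(c['img'],cv2.COLOR_RGB2GRAY)
for k in (290,345,380): print(k,150,g[150:190,k].tolist())
for n in ('scene','side'): np.savez(n+'13.npz',**imaging.camera(n))
"
```

```text
t 16.1 [0.5458 0.1788 0.3591] [-0.1  1.  -0.3]
225 [171, 172, 173, 225, 226, 227, 398, 399, 400, 466, 467, 468, 469]
240 [174, 175, 176, 177, 214, 215, 226, 227, 397, 398, 462, 463, 464, 465, 466]
255 [178, 179, 180, 243, 395, 396, 397, 459, 460, 461, 462]
270 [182, 183, 184, 393, 394, 395, 456, 457, 458, 459]
row jump col400-430 [157 158 160 156] f 396.7468656377105
13 tilt 12.0 span x 31.9 103.5 plate top z at x=0,100: [77.7 98.9] deck 71.7 98.5 rms 0.46
12 tilt 18.5 span x 31.0 104.6 plate top z at x=0,100: [ 75.8 109.2] deck 71.7 98.5 rms 0.41
290 150 [232, 231, 230, 231, 231, 230, 231, 229, 223, 188, 127, 99, 110, 126, 131, 131, 131, 132, 130, 130, 132, 131, 127, 117, 103, 91, 83, 80, 78, 76, 80, 77, 79, 78, 74, 78, 79, 76, 81, 75]
345 150 [232, 231, 230, 231, 231, 231, 229, 229, 213, 151, 102, 110, 125, 129, 130, 130, 131, 129, 132, 132, 131, 130, 132, 129, 131, 132, 131, 130, 130, 127, 126, 123, 117, 101, 97, 105, 111, 113, 122, 127]
380 150 [231, 231, 230, 232, 232, 230, 229, 219, 178, 119, 99, 122, 132, 130, 131, 131, 131, 132, 132, 131, 131, 131, 130, 130, 132, 132, 132, 132, 130, 131, 132, 129, 131, 132, 130, 132, 129, 131, 131, 133]
```

```bash
python3 -c "
from meas import *
np.set_printoptions(precision=1,suppress=True)
for t,T in (('12',[.5457,.179,.3584]),('13',[.5458,.1788,.3591])):
    T=np.array(T); c,ex,ey,_=M.tilt(t); g=cv2.GaussianBlur(cv2.cvtColor(c['img'],cv2.COLOR_RGB2GRAY),(3,3),0).astype(int)
    for nm,(l0,l1),(r0,r1),w in (('cover',(215,260),(375,425),.102),('deck',(100,200),(425,500),.190)):
        X=[]
        for v in range(175,285,4):
            d=np.abs(np.diff(g[v])); f=lambda a,b:(a+np.argmax(d[a:b])+.5) if d[a:b].max()>25 else None
            a,b=f(l0,l1),f(r0,r1)
            if b is None: continue
            o,r=ray(c,(b,v)); s=(w/2+(T-np.array(o))@ey)/(r@ey); p=o+s*r; X.append([(p-M.L)@ex*1e3,p[2]*1e3])
        X=np.array(X); k=np.polyfit(X[:,0],X[:,1],1); e=abs(np.polyval(k,X[:,0])-X[:,1]); ok=e<np.median(e)*3+.2; k=np.polyfit(X[ok,0],X[ok,1],1)
        print(t,nm,'tilt',np.degrees(np.arctan(k[0])),'z@30,60,100',np.polyval(k,[30,60,100]),'n',ok.sum(),'x',X[ok,0].min(),X[ok,0].max())
"

```

```text
12 cover tilt 17.84511132153421 z@30,60,100 [ 86.2  95.9 108.8] n 28 x 32.990061141174664 110.51461675569757
12 deck tilt 13.173444027197835 z@30,60,100 [81.3 88.3 97.7] n 28 x 29.885094306112737 108.90164017650407
13 cover tilt 12.03393821606085 z@30,60,100 [84.  90.4 98.9] n 28 x 32.90036269785825 109.72300359522656
13 deck tilt 13.414369072082149 z@30,60,100 [81.6 88.8 98.3] n 28 x 30.956901161717333 109.54576853809202
```

The measured tilt fell from 18° to 12°, next to 13.4° for the deck measured the same way. There was no reaction force between the snap and hard contact at the shut height, so the cover is latched. The gripper is clear, so I'm handing in.

```bash
python3 -c "
from bench import job
print(job.close_job())"
```

```text
the job is handed in; nothing more can be done
None
```

The cover's lip is hooked under the ledge, and pressing the top edge down appears to have snapped the catch and shut the cover. I judged that from forces and wrist-camera tilt, not from a picture of it shut. The job is handed in at about 16 s with the gripper clear, and I sent no moves near the racks, marker or bottle.

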